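# Snap a filled pill organiser shut along its row of lids

### The job

The day's doses have been filled and checked: run the fingertips along the row of open lids on the pill organiser, from the first dose at the left (one raised dot) to the last at the right (four dots), tipping each lid over and pressing its front lip down gently until it clicks shut, one after another in that order. Only push and press: the box is not to be lifted or pushed out of its place, and the thermometer, vial, carton and pen beside it are left alone.

Things in the scene. Friction and masses are not known exactly. Their poses are not given: they have to be found in the camera images.
- pill_box: Pill organiser, loose: white plastic box 62 (x; 73 over its flared foot) by 198 mm (y), rim 30 mm high, 0.26 kg, four compartments in a row, four alike grey-blue snap lids 45.5 mm wide, 3 mm thick, 48 mm apart. Origin: centre of its underside. x points to its rear (hinge side, away from the robot, turned up to 0.45 rad), y along the row to the one-dot lid at the left end, z up. Nothing stands within 60 mm behind it.
- lid1 (a joint): First lid: one raised dot on its outer face. Angle in rad: 0 = clicked shut, 1.57 = upright, more leans back (stop 2.1). Hinge line at x = +0.0335, y = +0.072, z = 0.030 in the box's frame, along its y; from it the lid reaches 69 mm to the lip's edge. Stays at any angle (friction, 0.15 N at the lip). Laid down it stops on its snap near 0.09, lip 6 mm too high; about 5 N straight down on the lip clicks it to 0 for good.
- lid1_lip (a point): Top (outer) face of the front lip of the lid with one raised dot, middle of its width, 64 mm from the hinge line; moves with the lid. The lip is 26 mm wide, 11 mm deep and overhangs the front wall. When shut this point is 33 mm above the desk.
- lid2 (a joint): Second lid: two raised dots on its outer face. Angle in rad: 0 = clicked shut, 1.57 = upright, more leans back (stop 2.1). Hinge line at x = +0.0335, y = +0.024, z = 0.030 in the box's frame, along its y; from it the lid reaches 69 mm to the lip's edge. Stays at any angle (friction, 0.15 N at the lip). Laid down it stops on its snap near 0.09, lip 6 mm too high; about 5 N straight down on the lip clicks it to 0 for good.
- lid2_lip (a point): Top (outer) face of the front lip of the lid with two raised dots, middle of its width, 64 mm from the hinge line; moves with the lid. The lip is 26 mm wide, 11 mm deep and overhangs the front wall. When shut this point is 33 mm above the desk.
- lid3 (a joint): Third lid: three raised dots on its outer face. Angle in rad: 0 = clicked shut, 1.57 = upright, more leans back (stop 2.1). Hinge line at x = +0.0335, y = -0.024, z = 0.030 in the box's frame, along its y; from it the lid reaches 69 mm to the lip's edge. Stays at any angle (friction, 0.15 N at the lip). Laid down it stops on its snap near 0.09, lip 6 mm too high; about 5 N straight down on the lip clicks it to 0 for good.
- lid3_lip (a point): Top (outer) face of the front lip of the lid with three raised dots, middle of its width, 64 mm from the hinge line; moves with the lid. The lip is 26 mm wide, 11 mm deep and overhangs the front wall. When shut this point is 33 mm above the desk.
- lid4 (a joint): Fourth lid: four raised dots on its outer face. Angle in rad: 0 = clicked shut, 1.57 = upright, more leans back (stop 2.1). Hinge line at x = +0.0335, y = -0.072, z = 0.030 in the box's frame, along its y; from it the lid reaches 69 mm to the lip's edge. Stays at any angle (friction, 0.15 N at the lip). Laid down it stops on its snap near 0.09, lip 6 mm too high; about 5 N straight down on the lip clicks it to 0 for good.
- lid4_lip (a point): Top (outer) face of the front lip of the lid with four raised dots, middle of its width, 64 mm from the hinge line; moves with the lid. The lip is 26 mm wide, 11 mm deep and overhangs the front wall. When shut this point is 33 mm above the desk.
- thermometer: White digital thermometer lying on the desk, 125 mm long (along its x), 18 mm wide, 13 mm thick, beyond the one-dot end or the four-dot end of the box; loose bystander. Origin: centre of its underside.
- vial: Small white capped vial, 24 mm across, 56 mm tall, upright on the desk beyond the other end of the box; loose bystander. Origin: centre of its underside.
- carton: White tablet carton lying flat, 45 x 70 x 20 mm, on the robot's side of the box; loose bystander. Origin: centre of its underside.
- pen: Ballpoint pen lying on the desk, 11 mm thick, 145 mm long (along its y), on the robot's side of the box; loose bystander. Origin: centre of its underside.

How it is judged:
On the way, in this order (a step that is already met when the one before it is completed fails the run):
1. the lid with one raised dot is clicked shut while the later ones are still open (value of joint lid1 below 0.04 rad and value of joint each of lid2, lid3, lid4 above 0.04 rad), for 0.2 s.
2. the lid with two raised dots is clicked shut while the later ones are still open (value of joint lid2 below 0.04 rad and value of joint each of lid3, lid4 above 0.04 rad), for 0.2 s.
3. the lid with three raised dots is clicked shut while the later ones are still open (value of joint lid3 below 0.04 rad and value of joint lid4 above 0.04 rad), for 0.2 s.
4. the lid with four raised dots is clicked shut (value of joint lid4 below 0.04 rad), for 0.2 s.
At the end, for the whole second after the job is handed in: All four lids are clicked shut (joint under 0.04 rad, about 3 mm at the lip), shut one by one in the order one, two, three, four dots; the box stands level and still within 30 mm of its first place, and each bystander within 25 mm of its own (value of joint each of lid1, lid2, lid3, lid4 below 0.04 rad and distance of pill_box from where it was at the start of the episode below 0.03 m and angle between pill_box's own z axis and vertical below 0.1 rad and height (world z) of pill_box below 0.01 m and distance of each of thermometer, vial, carton, pen from where it was at the start of the episode below 0.025 m and linear speed of pill_box below 0.01 m/s); the robot touches nothing.
It fails at once if the pill box is lifted, tipped or pushed more than 30 mm from its place (not (distance of pill_box from where it was at the start of the episode below 0.03 m and angle between pill_box's own z axis and vertical below 0.1 rad and height (world z) of pill_box below 0.01 m)).
It fails at once if a lid or the box is pressed with more than 40 N (contact force between any of the fingers, the arm and pill_box above 40 N).
It fails at once if the thermometer, vial, carton or pen is knocked more than 25 mm from its place (not (distance of each of thermometer, vial, carton, pen from where it was at the start of the episode below 0.025 m)).
It also fails if it takes over 58 s, if anything falls off the work surface, if the arm or the gripper's body presses on something with over 40 N, if the wrist force passes 120 N, or if a joint passes its speed limit or range.

### The arm

A 6-joint arm with a two-finger parallel gripper is mounted at the origin on a cart in front of the work surface, level with it; the furniture and walls round the work are solid. World frame = base frame: x ahead of the robot, y to its left, z up, the work surface at z = 0. Lengths are in m, angles in rad, forces in N, time in s.
With the tool pointing down it reaches from about 0.275 to 0.975 m from the base axis. Payload 8.4 kg.
Tool frame: the origin (TCP) lies between the finger pads; the fingertips stand 19 mm ahead of it and the grasp point (between the pads) is the TCP (bot.tip_reach is the distance from the TCP to the fingertips, in m); z points along the fingers, y is the direction in which the jaws open and shut (so a half turn about z gives the same grasp; the last joint's range is limited). The gripper opens to 92 mm and grips with 3 to 60 N. Pads are 20 mm wide; open, the fingers measure 128 mm over their backs; the gripper's body (75 mm by 189 mm) begins 69 mm behind the grasp point.
Start: joints at [-1.303, 0.353, 1.633, -0, 1.155, -0.002], TCP at [0.167, -0.602, 0.234] pointing down, gripper open.
Joint ranges: [-2.63, 2.63], [-0.92, 2.1], [0.06, 2.66], [-1.3, 4.44], [0, 2.69], [-3.02, 3.02]. Speed limits (rad/s): [2.22, 2.22, 2.79, 3.14, 3.14, 3.14].

### API

Orientations are given as [roll, pitch, yaw] about the fixed x, y, z axes, in that order (R = Rz(yaw) Ry(pitch) Rx(roll)).
In Python, from workcell import bot gives the robot as it stands. The module is installed in compiled form; this text tells all that it offers.
- The arm moves only by the tool step_arm, never from a script. Its argument "commands" is a list of rows, each a list of 2 entries, a list of its own where there are three numbers: the shift along the tool's x, y, z in cm, then the turn, a rotation vector about the tool's x, y, z in rad. In form: [[[tx, ty, tz], [wx, wy, wz]], ...]. A call has 1 to 20 rows; each row is the pose to reach, as a shift and turn from the pose commanded when the call began, along the tool's axes at that moment; what a row does not reach only later rows make up. A row lasts 1/8 s, in which the tool goes at most 62.5 mm and 10.7 degrees, less where a joint would pass 70% of its speed; a pose out of reach is approached as far as the arm can. A call with a gripper value outside its range is refused whole. "hand" is the closure, from -1 (fully open) to 1 (shut), so that 0 is half open, set as the call begins (left out, the last holds). The fingers move at their own pace and stop on an object; the grip force is fixed at half the most. Time passes only in rows, so rows that repeat a pose let the fingers close. It gives the time, the measured TCP pose, the force and the opening at its end, in the units of the state.
- bot.get_state(): the state, without advancing time (a new reading comes with each control period).
- bot.camera(name): name is "side" or "top" or "wrist"; returns a dict with "image" (400x640x3 uint8, red, green, blue), "K" (3x3 intrinsics, pixels), "k1" (the pictures are not rectified: a ray, as slopes to the right and down, at radius r is drawn at 1 + k1 r^2 times it, then the intrinsics apply), "extrinsics" (4x4, takes a point from camera to world coordinates); the wrist camera has in their place "tool_from_camera" (4x4, takes a point from camera to tool coordinates, whose origin is the TCP and whose axes are the flange's). Camera axes: x right, y up, looking along -z (the intrinsics and any distortion apply to the point x, -y, -z); pixel columns grow to the right and rows downward; lengths in m; the calibration is good to about 2 mm. A picture is of the moment at which its call begins: read the wrist's pose just before it. There is no depth.
- bot.sign_off(): hands the job in, once; it reports no verdict.
The state is a dict: "time": time; "q": joint angles; "dq": joint speeds; "joint_torque": joint torques, N m; "position": TCP position; "tcp_rot": TCP orientation; "contact_force": force on the tool from outside, world axes, zero at the start; "wrist_torque": the same for the moment, N m; "opening": finger opening in m.
Only numpy, scipy, OpenCV 4.12 (cv2) and the standard library are available. Lean on these libraries where they do the work, as an engineer would, in place of code of your own. Each camera call takes 0.05 s, during which the arm holds its last target.

## Working session

There is one attempt and no reset: what is moved stays moved. The work goes in short steps, Python scripts to look and compute and a tool call to move; the robot and the scene stay as the last step left them, time stands still between calls to the robot, and variables do not carry over. Pictures are saved under pics/ and viewed, and the job is handed in when it is done.

Besides the shell and the picture viewer there is one more tool, called after ">>>" in YAML: its name, and indented under it one key for each argument. step_arm: Moves the arm, as the interface text tells. Its arguments: {"type":"object","properties":{"commands":{"type":"array"},"hand":{"type":"number"}},"required":["commands"]}

```bash
mkdir -p pics; cat > h.py <<'E'
import numpy as np, cv2
from workcell import bot
def snap(n,f):
    c=bot.camera(n); cv2.imwrite('pics/'+f,c['image'][:,:,::-1]); return c
E
python3 - <<'E'
from h import *
s=bot.get_state(); print(s)
for n in ['side','top']:
    c=snap(n,n+'0.png'); np.savez(n+'.npz',**{k:c[k] for k in c}); print(n,c['K'],c['k1'],c['extrinsics'])
c=snap('wrist','wrist0.png');print(c['tool_from_camera'],c['K'])
E
```

```text
{'time': 0.0, 'q': array([-1.30341983e+00,  3.53628978e-01,  1.63413080e+00, -2.84676929e-05,
        1.15521027e+00, -2.42127864e-03]), 'dq': array([-5.71061632e-04,  6.79263280e-05, -1.16630966e-03,  6.12468181e-04,
        2.86214390e-04,  5.67512968e-04]), 'joint_torque': array([-2.06727964e-03, -5.93857169e+01, -3.34216726e+01,  6.95590395e-02,
        2.35500972e-02, -1.32563619e-04]), 'position': array([ 0.16643891, -0.60193988,  0.23287708]), 'tcp_rot': array([-3.14021520e+00,  2.26935399e-05,  2.69809303e-01]), 'contact_force': array([-0.10760937, -0.45491847,  0.46387514]), 'wrist_torque': array([0.01355081, 0.0011918 , 0.00549644]), 'opening': 0.09173075882697367}
side [[461.88050477   0.         319.86789644]
 [  0.         461.88050477 194.80464939]
 [  0.           0.           1.        ]] -0.13227154857647802 [[ 0.99669918 -0.0601288   0.05454607  0.55996335]
 [ 0.08015708  0.62237789 -0.7786017  -0.89037382]
 [ 0.01286812  0.78040392  0.62514328  0.58204515]
 [ 0.          0.          0.          1.        ]]
top [[499.04085553   0.         328.44910562]
 [  0.         499.04085553 194.02941007]
 [  0.           0.           1.        ]] -0.09360454793988776 [[-0.00866182  0.98527441 -0.17076099  0.36441721]
 [-0.99986752 -0.01088716 -0.0120998  -0.22584068]
 [-0.01378073  0.17063356  0.98523818  0.90194304]
 [ 0.          0.          0.          1.        ]]
[[ 6.24795448e-04  9.62915352e-01  2.69802957e-01  7.52506072e-02]
 [ 9.99999310e-01 -3.33311704e-04 -1.12617024e-03  2.07502036e-04]
 [-9.94478128e-04  2.69803474e-01 -9.62914896e-01 -1.49961621e-01]
 [ 0.00000000e+00  0.00000000e+00  0.00000000e+00  1.00000000e+00]] [[283.51235684   0.         318.93953302]
 [  0.         283.51235684 200.69500137]
 [  0.           0.           1.        ]]
```

View pics/side0.png

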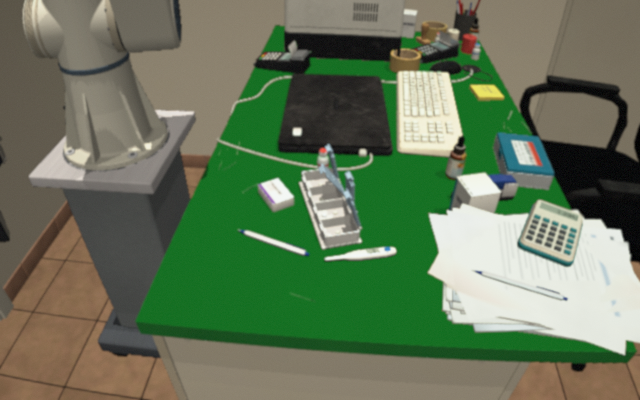

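View pics/top0.png

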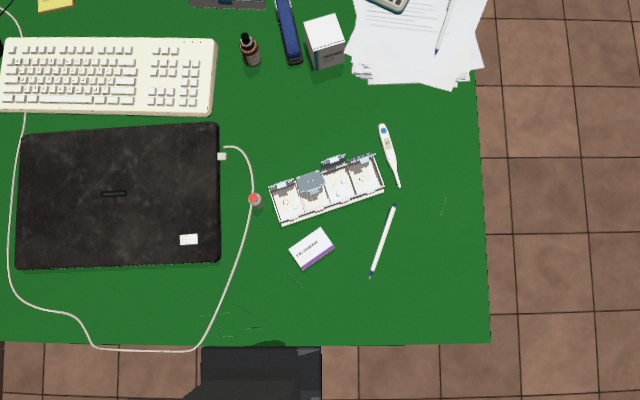

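```bash
python3 - <<'E'
import cv2
a=cv2.imread('pics/top0.png')[115:285,240:420]; cv2.imwrite('pics/topc.png',cv2.resize(a,None,fx=4.4,fy=3.5,interpolation=3) if 0 else cv2.resize(a,(635,600),interpolation=cv2.INTER_CUBIC))
a=cv2.imread('pics/side0.png')[135:275,220:410]; cv2.imwrite('pics/sidec.png',cv2.resize(a,(760,560),interpolation=cv2.INTER_CUBIC))
E
```

```text
(no output)
```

View pics/topc.png

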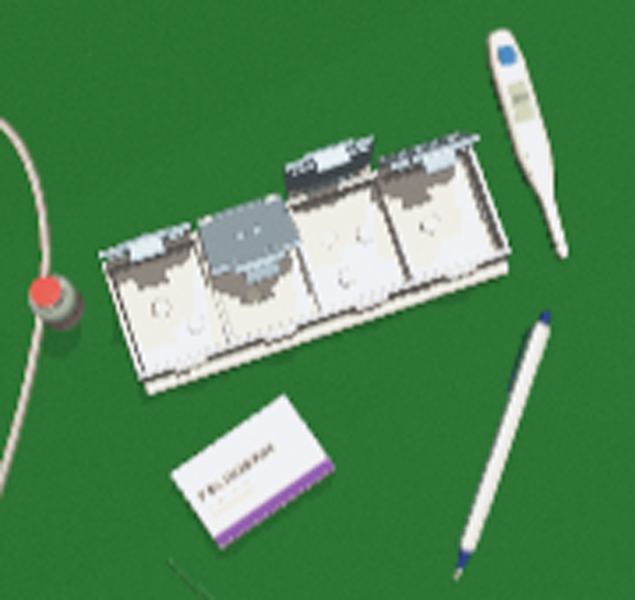

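View pics/sidec.png

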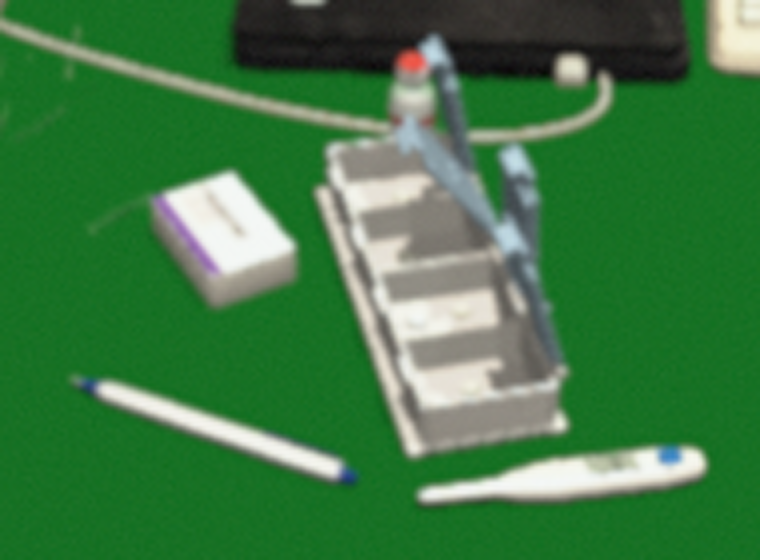

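```bash
cat >> h.py <<'E'
def ray(cam,px):
    d=np.load(cam+'.npz'); K=d['K'];k=float(d['k1']);E=d['extrinsics']
    p=cv2.undistortPoints(np.array([[px]],float),K,np.array([k,0,0,0,0]))[0,0]
    v=E[:3,:3]@np.array([p[0],-p[1],-1]); return E[:3,3],v
def at(cam,px,z):
    o,v=ray(cam,px); return o+v*(z-o[2])/v[2]
def proj(cam,P):
    d=np.load(cam+'.npz'); K=d['K'];k=float(d['k1']);E=d['extrinsics']
    p=(np.asarray(P)-E[:3,3])@E[:3,:3]; x=p[:,0]/-p[:,2]; y=-p[:,1]/-p[:,2]; s=1+k*(x*x+y*y)
    return np.c_[x*s*K[0,0]+K[0,2],y*s*K[1,1]+K[1,2]]
E
python3 - <<'E'
from h import *
f=180/635
for n,u,v,z in [('RL',100,258,.03),('RR',475,147,.03),('FR',508,250,.03),('FL',143,380,.03),('fFL',150,395,.0),('fFR',508,270,.0)]:
    print(n,at('top',(240+u*f,115+v*f),z).round(4))
for n,u,v,z in [('RL?',328,148,.03),('FR',420,413,.03),('RR',558,378,.03),('fFR',415,455,0),('fFL',320,190,0)]:
    print('s',n,at('side',(220+u/4,135+v/4),z).round(4))
# fit pose with both
from scipy.optimize import least_squares
pts=[('top',100,258,.031,.099,.03),('top',475,147,.031,-.099,.03),('top',508,250,-.031,-.099,.03),('top',143,380,-.031,.099,.03),
('side',328,148,-.031,.099,.03),('side',420,413,-.031,-.099,.03),('side',558,378,.031,-.099,.03),]
def r(p):
    o=[]
    c,s=np.cos(p[2]),np.sin(p[2])
    for cam,u,v,x,y,z in pts:
        q=proj(cam,[[p[0]+c*x-s*y,p[1]+s*x+c*y,z]])[0]
        m=(240+u*f,115+v*f) if cam=='top' else (220+u/4,135+v/4)
        o+=list(q-m)
    return np.array(o)
s=least_squares(r,[.43,-.2,.3]); print(s.x, s.fun.reshape(-1,2).round(1))
E
```

```text
RL [ 0.5274 -0.1081  0.03  ]
RR [ 0.5827 -0.2987  0.03  ]
FR [ 0.5292 -0.314   0.03  ]
FL [ 0.4652 -0.1303  0.03  ]
fFL [ 0.4609 -0.1307  0.    ]
fFR [ 0.5243 -0.3168  0.    ]
s RL? [ 0.4696 -0.1323  0.03  ]
s FR [ 0.5301 -0.3206  0.03  ]
s RR [ 0.5888 -0.2931  0.03  ]
s fFR [ 0.5282 -0.3164  0.    ]
s fFL [ 0.4647 -0.1285  0.    ]
[ 0.52729586 -0.21300636  0.31631577] [[ 0.7  0.8]
 [-0.8 -2.6]
 [ 1.5  0.3]
 [-1.  -1. ]
 [-1.  -1.1]
 [-0.7 -1.6]
 [-0.7  1.6]]
```

```bash
cat >> h.py <<'E'
from scipy.spatial.transform import Rotation as R
B=np.array([.5273,-.2130]); YAW=.316
def b2w(x,y,z):
    c,s=np.cos(YAW),np.sin(YAW); return np.array([B[0]+c*x-s*y,B[1]+s*x+c*y,z])
def rel(P,yaw):
    s=bot.get_state(); R0=R.from_euler('xyz',s['tcp_rot']); R1=R.from_euler('xyz',[np.pi,0,yaw])
    return (R0.inv().apply(np.asarray(P)-s['position'])*100).round(2),(R0.inv()*R1).as_rotvec().round(3)
E
python3 - <<'E'
from h import *
P=b2w(.02,.03,.25); print(P,rel(P,YAW+np.pi/2))
E
```

```text
[ 0.53698671 -0.17827008  0.25      ] (array([ 47.  , -30.97,  -1.66]), array([-1.000e-03, -1.000e-03, -1.617e+00]))
```

>>> step_arm:
  commands:
    - [[4.7,-3.1,-0.2],[0,0,-0.16]]
    - [[9.4,-6.2,-0.4],[0,0,-0.32]]
    - [[14.1,-9.3,-0.6],[0,0,-0.48]]
    - [[18.8,-12.4,-0.8],[0,0,-0.64]]
    - [[23.5,-15.5,-1],[0,0,-0.81]]
    - [[28.2,-18.6,-1.2],[0,0,-0.97]]
    - [[32.9,-21.7,-1.4],[0,0,-1.13]]
    - [[37.6,-24.8,-1.5],[0,0,-1.29]]
    - [[42.3,-27.9,-1.6],[0,0,-1.45]]
    - [[45,-30,-1.66],[0,0,-1.58]]
    - [[47,-31,-1.66],[0,0,-1.617]]
    - [[47,-31,-1.66],[0,0,-1.617]]
    - [[47,-31,-1.66],[0,0,-1.617]]
  hand: 1

```text
time: 1.78
position: [0.5364, -0.1791, 0.25]
tcp_rot: [-3.141, -0.0, 1.885]
contact_force: [0.0, 0.3, -1.0]
opening: 0.0005
```

```bash
cat > w.py <<'E'
from h import *
import sys
def wr(f):
    s=bot.get_state(); c=snap('wrist',f+'.png')
    T=np.eye(4); T[:3,:3]=R.from_euler('xyz',s['tcp_rot']).as_matrix(); T[:3,3]=s['position']
    np.savez(f+'.npz',K=c['K'],k1=c['k1'],extrinsics=T@c['tool_from_camera'])
    print(s['time'],s['position'],s['tcp_rot'],s['contact_force'],s['opening'],s['q'])
wr(sys.argv[1])
E
python3 w.py w1
```

```text
1.775 [ 0.53636167 -0.17910401  0.24995838] [-3.14080874e+00 -5.38953672e-05  1.88472947e+00] [ 0.00335768  0.33586503 -0.98488311] 0.0005081214202380821 [-3.24679429e-01  2.45476110e-01  1.74471533e+00 -4.64101792e-04
  1.15206281e+00 -6.38423745e-01]
```

View pics/w1.png

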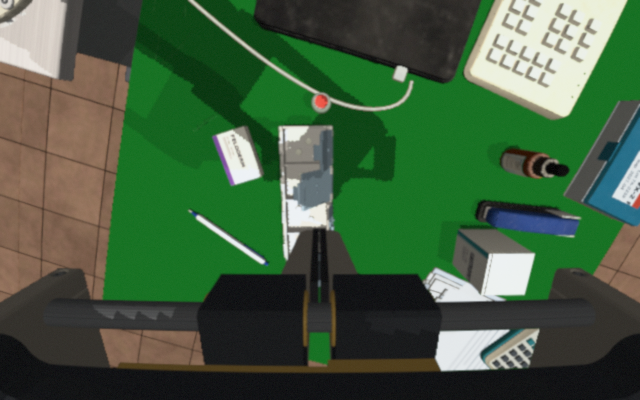

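```bash
python3 - <<'E'
import cv2
a=cv2.imread('pics/w1.png')
cv2.imwrite('pics/w1c.png',cv2.resize(a[90:270,220:420],None,fx=3.3,fy=3.3,interpolation=cv2.INTER_CUBIC))
cv2.imwrite('pics/w1d.png',cv2.resize(a[220:370,190:450],None,fx=3,fy=3,interpolation=cv2.INTER_CUBIC))
E
```

```text
(no output)
```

View pics/w1c.png

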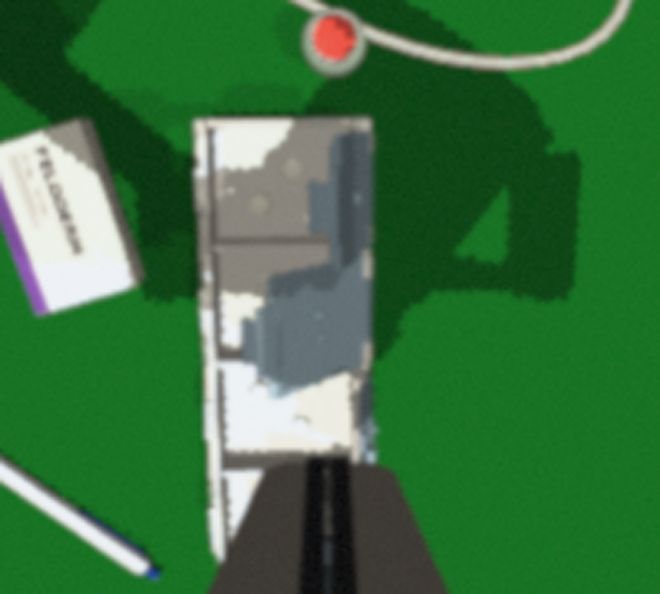

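View pics/w1d.png

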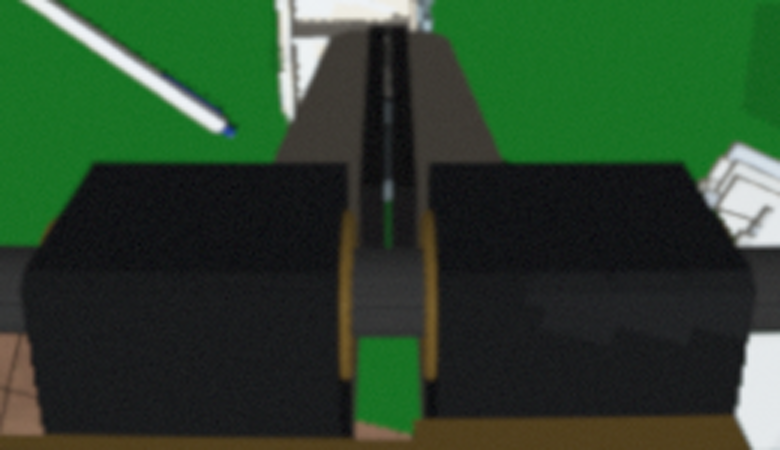

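```bash
cp w1.npz /tmp/ ; python3 - <<'E'
from h import *
E=np.load('w1.npz')['extrinsics'];print(E[:3,3])
for P in [(.0365,.099,0),(.031,.099,.03),(-.0365,.099,0),(-.031,.099,.03),(-.0365,-.099,0),(-.031,-.003,.03)]:
    print(P,((proj('w1',[b2w(*P)])[0]-[220,90])*3.3).round(0))
a=cv2.imread('pics/w1.png')[:,:,::-1].astype(int)
E
```

```text
[ 0.51223004 -0.10712853  0.39992381]
(0.0365, 0.099, 0) [370. 119.]
(0.031, 0.099, 0.03) [360. 120.]
(-0.0365, 0.099, 0) [194. 119.]
(-0.031, 0.099, 0.03) [198. 120.]
(-0.0365, -0.099, 0) [211. 553.]
(-0.031, -0.003, 0.03) [207. 375.]
```

```bash
python3 - <<'E'
from h import *
f=635/180
for y in (.072,.024,-.024,-.072):
  for a in (.7,.9,1.1,1.3,1.5,1.7,1.9,2.1):
    P=b2w(.0335-.069*np.cos(a),y,.03+.069*np.sin(a))
    print(y,a,'top',((proj('top',[P])[0]-[240,115])*f).round(),'side',((proj('side',[P])[0]-[220,135])*4).round(),'w',((proj('w1',[P])[0]-[220,90])*3.3).round())
E
```

```text
0.072 0.7 top [176. 324.] side [358.  98.] w [218. 203.]
0.072 0.9 top [167. 302.] side [378.  79.] w [244. 206.]
0.072 1.1 top [158. 276.] side [401.  63.] w [277. 208.]
0.072 1.3 top [149. 248.] side [427.  51.] w [316. 210.]
0.072 1.5 top [139. 220.] side [454.  44.] w [359. 211.]
0.072 1.7 top [131. 193.] side [482.  42.] w [402. 210.]
0.072 1.9 top [123. 169.] side [508.  44.] w [442. 209.]
0.072 2.1 top [117. 147.] side [532.  51.] w [478. 207.]
0.024 0.7 top [271. 292.] side [380. 155.] w [222. 338.]
0.024 0.9 top [264. 269.] side [401. 135.] w [247. 345.]
0.024 1.1 top [255. 244.] side [425. 119.] w [279. 350.]
0.024 1.3 top [246. 216.] side [452. 107.] w [317. 354.]
0.024 1.5 top [237. 188.] side [481.  99.] w [358. 355.]
0.024 1.7 top [228. 161.] side [509.  96.] w [399. 355.]
0.024 1.9 top [220. 137.] side [537.  98.] w [438. 353.]
0.024 2.1 top [212. 115.] side [561. 105.] w [472. 348.]
-0.024 0.7 top [367. 260.] side [404. 216.] w [226. 463.]
-0.024 0.9 top [360. 237.] side [426. 196.] w [251. 473.]
-0.024 1.1 top [352. 211.] side [452. 180.] w [282. 481.]
-0.024 1.3 top [344. 184.] side [480. 167.] w [318. 486.]
-0.024 1.5 top [334. 156.] side [510. 159.] w [357. 489.]
-0.024 1.7 top [325. 129.] side [540. 156.] w [396. 488.]
-0.024 1.9 top [316. 105.] side [568. 157.] w [434. 485.]
-0.024 2.1 top [308.  84.] side [593. 164.] w [467. 478.]
-0.072 0.7 top [461. 229.] side [431. 284.] w [230. 578.]
-0.072 0.9 top [456. 205.] side [454. 264.] w [254. 591.]
-0.072 1.1 top [449. 179.] side [481. 246.] w [283. 601.]
-0.072 1.3 top [440. 152.] side [510. 233.] w [318. 608.]
-0.072 1.5 top [431. 124.] side [541. 224.] w [355. 611.]
-0.072 1.7 top [421.  97.] side [572. 220.] w [393. 611.]
-0.072 1.9 top [412.  73.] side [602. 222.] w [429. 606.]
-0.072 2.1 top [402.  53.] side [628. 229.] w [461. 598.]
```

>>> step_arm:
  commands:
    - [[2.1,2.4,2],[0,0,0]]
    - [[4.2,3.6,5],[0,0,0]]
    - [[4.2,3.6,9],[0,0,0]]
    - [[4.2,3.6,12],[0,0,0]]
    - [[4.2,3.6,14.5],[0,0,0]]
    - [[4.2,3.6,15.6],[0,0,0]]
    - [[4.2,3.6,15.6],[0,0,0]]
    - [[4.2,3.6,15.6],[0,0,0]]

```text
time: 2.82
position: [0.5587, -0.1277, 0.0952]
tcp_rot: [3.14, 0.001, 1.886]
contact_force: [0.4, 0.2, 0.0]
opening: 0.0004
```

```bash
python3 w.py w2; python3 - <<'E'
from h import *
s=bot.get_state()['position'];c,q=np.cos(YAW),np.sin(YAW);d=s[:2]-B;print('box',c*d[0]+q*d[1],-q*d[0]+c*d[1],s[2])
c=bot.camera('side');a=c['image'][100:290,190:440,::-1];cv2.imwrite('pics/s2.png',cv2.resize(a,None,fx=3,fy=3,interpolation=2))
E
```

```text
2.825 [ 0.55872739 -0.127682    0.09521671] [3.14031846e+00 7.98174273e-04 1.88619231e+00] [0.36534913 0.24183174 0.04608018] 0.0003583115760115924 [-2.27267106e-01  4.40446016e-01  1.85744235e+00 -3.41617306e-05
  8.42200954e-01 -5.42640867e-01]
box 0.056479676793270366 0.07141978777639096 0.09528275854402478
```

View pics/s2.png

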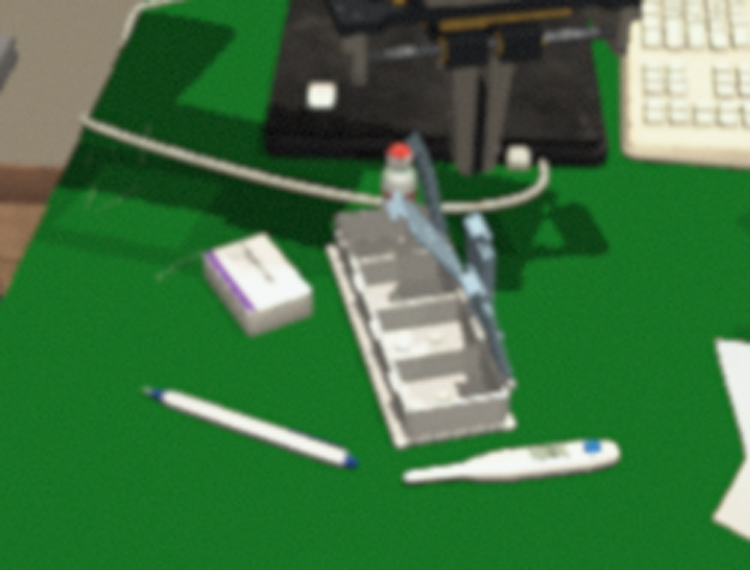

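View pics/w2.png

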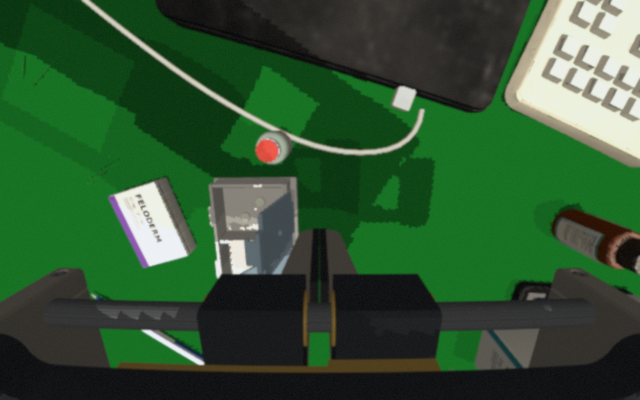

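>>> step_arm:
  commands:
    - [[0,-1,0],[0,0,0]]
    - [[0,-1.8,0],[0,0,0]]
    - [[0,-2.5,0.1],[0,0,0]]
    - [[0,-3.2,0.4],[0,0,0]]
    - [[0,-4,0.8],[0,0,0]]
    - [[0,-4.7,1.3],[0,0,0]]
    - [[0,-5.3,1.7],[0,0,0]]
    - [[0,-5.8,2.2],[0,0,0]]
    - [[0,-6.3,2.7],[0,0,0]]
    - [[0,-6.7,3.1],[0,0,0]]
    - [[0,-7,3.4],[0,0,0]]
    - [[0,-7,3.5],[0,0,0]]
    - [[0,-7,3.5],[0,0,0]]

```text
time: 4.55
position: [0.4918, -0.149, 0.0592]
tcp_rot: [3.141, 0.0, 1.887]
contact_force: [0.4, -0.3, -0.6]
opening: 0.0004
```

```bash
cat > s.py <<'E'
from h import *
import sys
st=bot.get_state();s=st['position'];c,q=np.cos(YAW),np.sin(YAW);d=s[:2]-B;print(st['time'],'box',c*d[0]+q*d[1],-q*d[0]+c*d[1],s[2],st['contact_force'])
c=bot.camera('side');a=c['image'][120:270,230:430,::-1];cv2.imwrite('pics/%s.png'%sys.argv[1],cv2.resize(a,None,fx=4,fy=4,interpolation=2))
E
python3 s.py s3
```

```text
4.55 box -0.013898106956934324 0.07188068263985621 0.05920644817835887 [ 0.42283168 -0.32885553 -0.5528851 ]
```

View pics/s3.png

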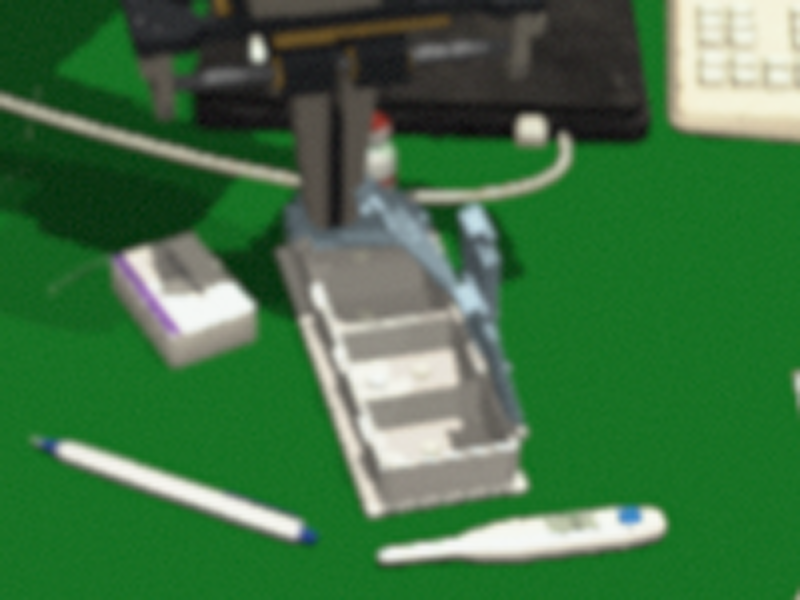

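>>> step_arm:
  commands:
    - [[0,0,0.1],[0,0,0]]
    - [[0,0,0.2],[0,0,0]]
    - [[0,0,0.3],[0,0,0]]
    - [[0,0,0.4],[0,0,0]]

```text
time: 5.1
position: [0.4916, -0.1491, 0.0555]
tcp_rot: [-3.141, 0.0, 1.887]
contact_force: [-3.4, -1.0, 10.2]
opening: 0.0004
```

>>> step_arm:
  commands:
    - [[0,0,0.05],[0,0,0]]
    - [[0,0,0.1],[0,0,0]]

```text
time: 5.35
position: [0.4916, -0.149, 0.0542]
tcp_rot: [3.141, 0.0, 1.887]
contact_force: [0.0, 0.2, 0.2]
opening: 0.0004
```

>>> step_arm:
  commands:
    - [[0,0,-3],[0,0,0]]
    - [[0,0,-6],[0,0,0]]
    - [[0,0,-8.3],[0,0,0]]
    - [[-0.5,1.5,-8.5],[0,0,0]]
    - [[-2,4,-8.5],[0,0,0]]
    - [[-4,6.3,-8.5],[0,0,0]]
    - [[-4.8,7.1,-8.5],[0,0,0]]
    - [[-4.8,7.1,-7],[0,0,0]]
    - [[-4.8,7.1,-5],[0,0,0]]
    - [[-4.8,7.1,-4],[0,0,0]]
    - [[-4.8,7.1,-4],[0,0,0]]

```text
time: 6.72
position: [0.5727, -0.1721, 0.0929]
tcp_rot: [-3.14, -0.002, 1.887]
contact_force: [-0.3, 0.0, 0.0]
opening: 0.0007
```

```bash
python3 s.py s4; python3 w.py w4
```

```text
6.725 box 0.05585418852437116 0.02479712204081009 0.0929462405758947 [-0.33501447  0.03641005  0.01548857]
6.775 [ 0.57341121 -0.17229683  0.09380408] [-3.14073974e+00 -6.61700445e-04  1.88673248e+00] [-0.04479049 -0.72893698 -0.40101287] 0.0005062090544185174 [-2.94429884e-01  4.76110239e-01  1.79921110e+00  6.99675104e-05
  8.67349492e-01 -6.10411610e-01]
```

View pics/s4.png

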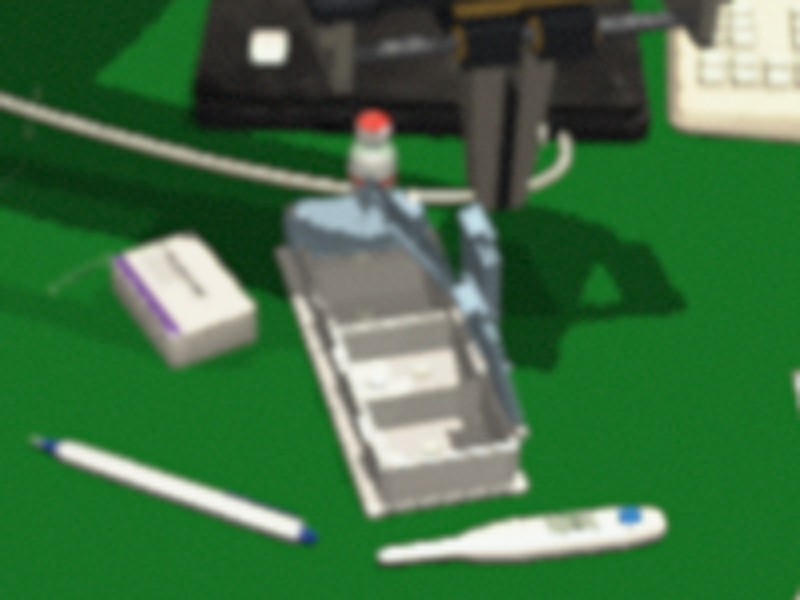

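View pics/w4.png

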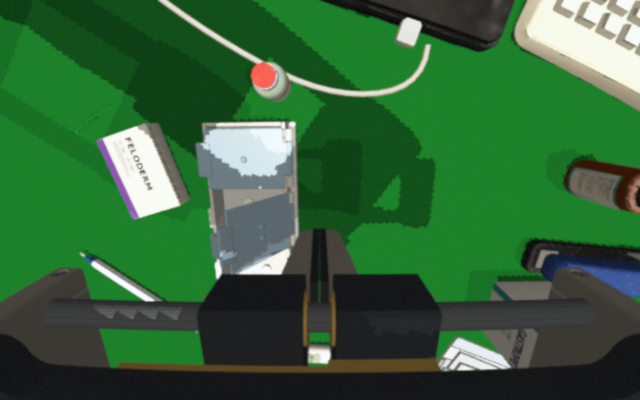

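```bash
python3 - <<'E'
from h import *
im=cv2.imread('pics/s4.png')
big=cv2.resize(im[150:330,230:470],None,fx=3,fy=3,interpolation=2)
for a,col in((0,(0,0,255)),(.09,(0,255,255))):
  L=[]
  for (d,y) in [(0,.072-.02275),(58,.072-.02275),(58,.072-.013),(69,.072-.013),(69,.072+.013),(58,.072+.013),(58,.072+.02275),(0,.072+.02275)]:
    d=d/1000; L.append(b2w(.0335-d*np.cos(a)+.003*np.sin(a)*-1,y,.03+d*np.sin(a)+.003))
  p=((proj('side',L)-[230,120])*4-[230,150])*3
  cv2.polylines(big,[p.astype(np.int32)],True,col,1)
cv2.imwrite('pics/s4b.png',big)
E
```

```text
(no output)
```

View pics/s4b.png

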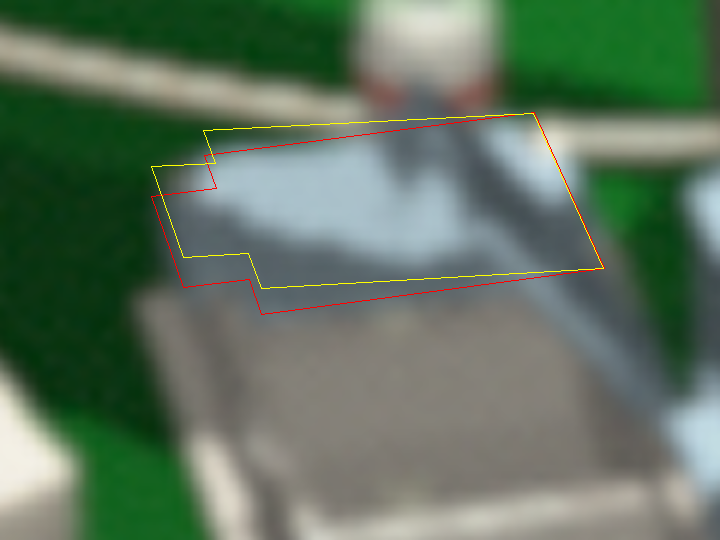

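>>> step_arm:
  commands:
    - [[0,-1,0],[0,0,0]]
    - [[0,-1.8,0],[0,0,0]]
    - [[0,-2.5,0.1],[0,0,0]]
    - [[0,-3.2,0.4],[0,0,0]]
    - [[0,-4,0.8],[0,0,0]]
    - [[0,-4.7,1.3],[0,0,0]]
    - [[0,-5.3,1.7],[0,0,0]]
    - [[0,-5.8,2.2],[0,0,0]]
    - [[0,-6.3,2.7],[0,0,0]]
    - [[0,-6.7,3.1],[0,0,0]]
    - [[0,-7,3.4],[0,0,0]]
    - [[0,-7,3.5],[0,0,0]]
    - [[0,-7,3.6],[0,0,0]]
    - [[0,-7,3.7],[0,0,0]]
    - [[0,-7,3.8],[0,0,0]]

```text
time: 8.7
position: [0.5077, -0.1943, 0.0564]
tcp_rot: [3.141, 0.0, 1.887]
contact_force: [-1.8, 0.5, 5.8]
opening: 0.0
```

>>> step_arm:
  commands:
    - [[0,0,0.05],[0,0,0]]
    - [[0,0,0.1],[0,0,0]]
    - [[0,0,0.15],[0,0,0]]
    - [[0,0,0.2],[0,0,0]]

```text
time: 9.2
position: [0.5076, -0.1944, 0.0544]
tcp_rot: [3.141, 0.0, 1.887]
contact_force: [-0.2, -0.7, 0.5]
opening: 0.0
```

Clicked again (force rose to about 6 N, then fell to zero at tip height 35 mm). On to lid 3.

>>> step_arm:
  commands:
    - [[0,0,-3],[0,0,0]]
    - [[0,0,-6],[0,0,0]]
    - [[0,0,-8.3],[0,0,0]]
    - [[-0.5,1.5,-8.5],[0,0,0]]
    - [[-2,4,-8.5],[0,0,0]]
    - [[-4,6.3,-8.5],[0,0,0]]
    - [[-4.8,7.2,-8.5],[0,0,0]]
    - [[-4.8,7.4,-7],[0,0,0]]
    - [[-4.8,7.4,-5],[0,0,0]]
    - [[-4.8,7.4,-4],[0,0,0]]
    - [[-4.8,7.4,-4],[0,0,0]]

```text
time: 10.58
position: [0.5915, -0.2165, 0.0928]
tcp_rot: [-3.14, -0.002, 1.887]
contact_force: [-0.6, -0.4, 0.5]
opening: 0.0006
```

```bash
python3 s.py s5; python3 - <<'E'
from h import *
c=bot.camera('top');a=c['image'][115:285,240:420,::-1];cv2.imwrite('pics/t5.png',cv2.resize(a,(635,600),interpolation=2))
E
```

```text
10.575 box 0.05990091814238299 -0.023261526991621054 0.09278312370400722 [-0.5911319  -0.36780175  0.46517136]
```

View pics/s5.png

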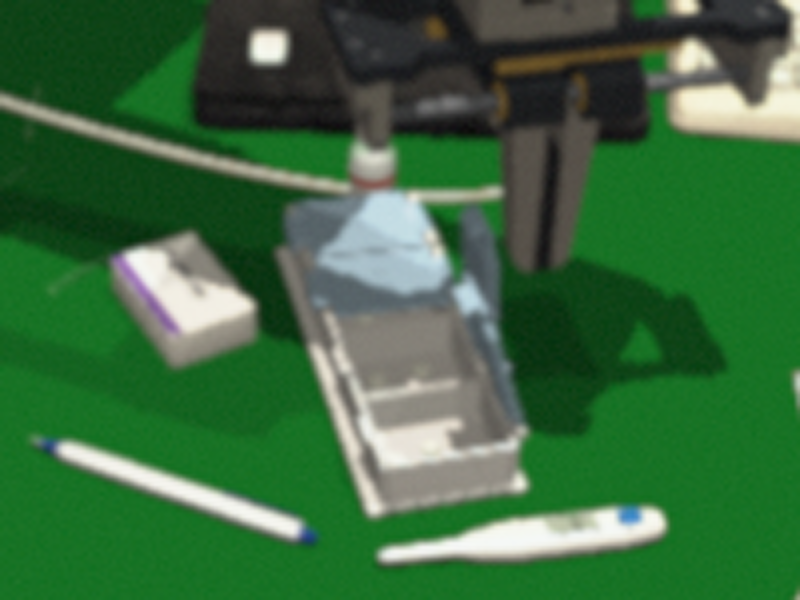

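View pics/t5.png

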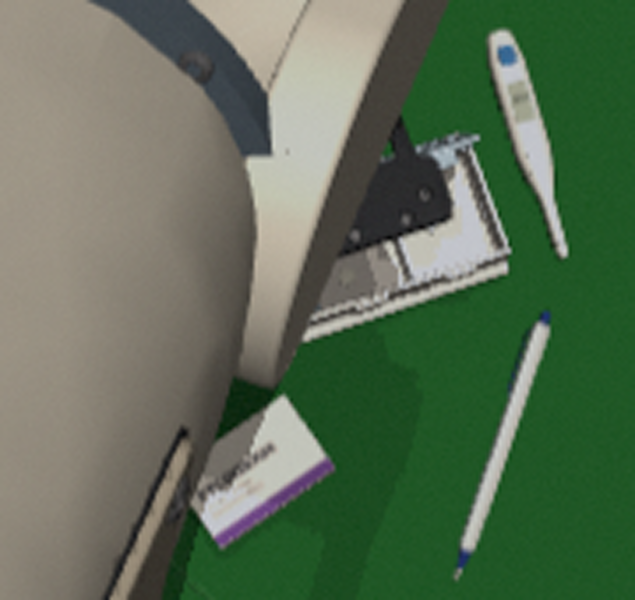

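>>> step_arm:
  commands:
    - [[0,-1,0],[0,0,0]]
    - [[0,-2,0],[0,0,0]]
    - [[0,-2.9,0.1],[0,0,0]]
    - [[0,-3.6,0.4],[0,0,0]]
    - [[0,-4.4,0.8],[0,0,0]]
    - [[0,-5.1,1.3],[0,0,0]]
    - [[0,-5.7,1.7],[0,0,0]]
    - [[0,-6.2,2.2],[0,0,0]]
    - [[0,-6.7,2.7],[0,0,0]]
    - [[0,-7.1,3.1],[0,0,0]]
    - [[0,-7.4,3.4],[0,0,0]]
    - [[0,-7.4,3.5],[0,0,0]]
    - [[0,-7.4,3.6],[0,0,0]]
    - [[0,-7.4,3.7],[0,0,0]]
    - [[0,-7.4,3.8],[0,0,0]]

```text
time: 12.55
position: [0.5226, -0.24, 0.0564]
tcp_rot: [3.141, 0.0, 1.887]
contact_force: [-2.3, -0.3, 7.1]
opening: 0.0003
```

>>> step_arm:
  commands:
    - [[0,0,0.05],[0,0,0]]
    - [[0,0,0.1],[0,0,0]]
    - [[0,0,0.15],[0,0,0]]
    - [[0,0,0.2],[0,0,0]]

```text
time: 13.05
position: [0.5225, -0.24, 0.0545]
tcp_rot: [3.141, 0.0, 1.887]
contact_force: [-1.1, -0.4, 3.1]
opening: 0.0005
```

>>> step_arm:
  commands:
    - [[0,0,0.05],[0,0,0]]
    - [[0,0,0.05],[0,0,0]]

```text
time: 13.3
position: [0.5223, -0.2398, 0.0535]
tcp_rot: [-3.141, -0.0, 1.887]
contact_force: [0.7, 0.6, 0.3]
opening: 0.0003
```

Clicked. Lid 4.

>>> step_arm:
  commands:
    - [[0,0,-3],[0,0,0]]
    - [[0,0,-6],[0,0,0]]
    - [[0,0,-8.3],[0,0,0]]
    - [[-0.5,1.5,-8.5],[0,0,0]]
    - [[-2,4,-8.5],[0,0,0]]
    - [[-4,6.3,-8.5],[0,0,0]]
    - [[-4.8,7.2,-8.5],[0,0,0]]
    - [[-4.8,7.4,-7],[0,0,0]]
    - [[-4.8,7.4,-5],[0,0,0]]
    - [[-4.8,7.4,-4],[0,0,0]]
    - [[-4.8,7.4,-4],[0,0,0]]

```text
time: 14.68
position: [0.6064, -0.262, 0.0923]
tcp_rot: [-3.14, -0.002, 1.887]
contact_force: [0.5, -0.1, -0.6]
opening: 0.0004
```

```bash
python3 s.py s6
```

```text
14.675 box 0.05996795666891365 -0.07120430586333888 0.09225539981580884 [ 0.46066433 -0.07057969 -0.62677224]
```

View pics/s6.png

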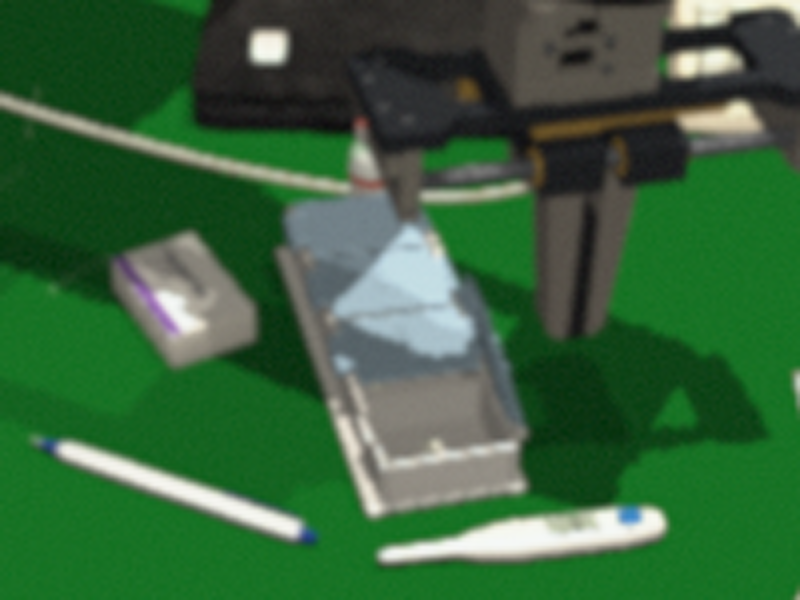

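>>> step_arm:
  commands:
    - [[0,-1,0],[0,0,0]]
    - [[0,-2,0],[0,0,0]]
    - [[0,-2.9,0.1],[0,0,0]]
    - [[0,-3.6,0.4],[0,0,0]]
    - [[0,-4.4,0.8],[0,0,0]]
    - [[0,-5.1,1.3],[0,0,0]]
    - [[0,-5.7,1.7],[0,0,0]]
    - [[0,-6.2,2.2],[0,0,0]]
    - [[0,-6.7,2.7],[0,0,0]]
    - [[0,-7.1,3.1],[0,0,0]]
    - [[0,-7.4,3.4],[0,0,0]]
    - [[0,-7.4,3.5],[0,0,0]]
    - [[0,-7.4,3.6],[0,0,0]]
    - [[0,-7.4,3.7],[0,0,0]]

```text
time: 16.48
position: [0.5375, -0.2856, 0.0568]
tcp_rot: [3.141, 0.0, 1.887]
contact_force: [-0.4, -0.6, 2.6]
opening: 0.0003
```

>>> step_arm:
  commands:
    - [[0,0,0.05],[0,0,0]]
    - [[0,0,0.1],[0,0,0]]
    - [[0,0,0.15],[0,0,0]]
    - [[0,0,0.2],[0,0,0]]
    - [[0,0,0.25],[0,0,0]]
    - [[0,0,0.25],[0,0,0]]

```text
time: 17.23
position: [0.5374, -0.2856, 0.0541]
tcp_rot: [3.141, 0.0, 1.887]
contact_force: [0.1, -0.8, 1.2]
opening: 0.0004
```

>>> step_arm:
  commands:
    - [[0,0,0.05],[0,0,0]]
    - [[0,0,0.1],[0,0,0]]
    - [[0,0,0.1],[0,0,0]]

```text
time: 17.6
position: [0.5372, -0.2854, 0.053]
tcp_rot: [-3.141, -0.0, 1.887]
contact_force: [-0.1, 0.7, 0.4]
opening: 0.0002
```

Lift clear, then back away toward the robot's right to uncover both fixed cameras.

>>> step_arm:
  commands:
    - [[0,0,-3],[0,0,0]]
    - [[0,0,-7],[0,0,0]]
    - [[0,0,-12],[0,0,0]]
    - [[-3,-1,-16],[0,0,0]]
    - [[-8,-2,-18],[0,0,0]]
    - [[-13,-4,-18],[0,0,0]]
    - [[-18,-6,-18],[0,0,0]]
    - [[-23,-8,-18],[0,0,0]]
    - [[-28,-10,-18],[0,0,0]]
    - [[-31,-11,-18],[0,0,0]]
    - [[-31,-11,-18],[0,0,0]]
    - [[-31,-11,-18],[0,0,0]]

```text
time: 19.1
position: [0.529, -0.6135, 0.2327]
tcp_rot: [-3.142, -0.001, 1.887]
contact_force: [0.5, 0.1, -0.3]
opening: 0.0003
```

```bash
python3 s.py s7; python3 - <<'E'
from h import *
c=bot.camera('top');a=c['image'][115:285,240:420,::-1];cv2.imwrite('pics/t7.png',cv2.resize(a,(635,600),interpolation=2))
print(bot.get_state()['position'],bot.get_state()['dq'])
E
python3 w.py w7
```

```text
19.1 box -0.12280830551121022 -0.3812416132558758 0.23269628862567213 [ 0.54822602  0.09359188 -0.29272016]
[ 0.52944394 -0.61311232  0.23328628] [ 0.00302267 -0.00561871 -0.00186932 -0.0023646   0.00190201  0.00029089]
19.2 [ 0.52944394 -0.61311232  0.23328628] [ 3.14152103e+00 -5.26990168e-04  1.88773001e+00] [-0.50972182  0.26129628  0.82666503] 0.0003628896839022422 [-8.60461165e-01  6.49213343e-01  1.15841390e+00  2.75830056e-04
  1.33442470e+00 -1.17745949e+00]
```

View pics/s7.png

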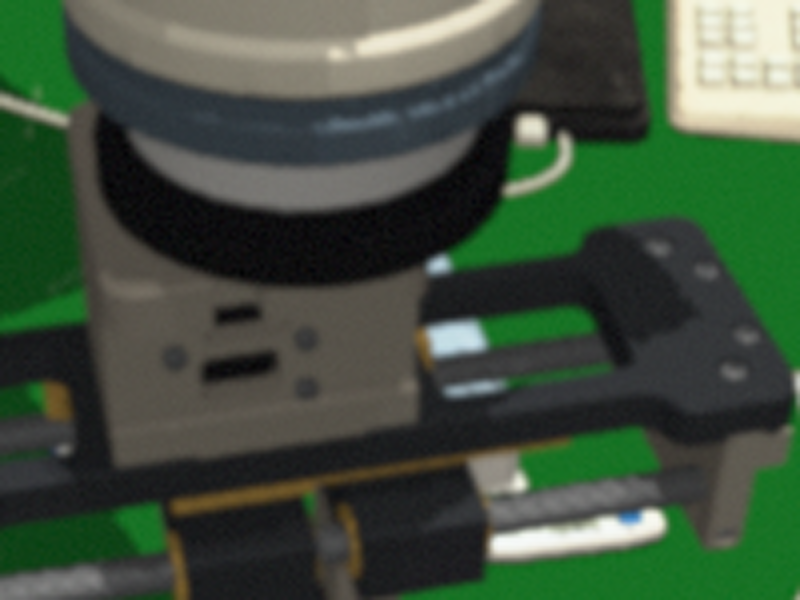

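View pics/t7.png

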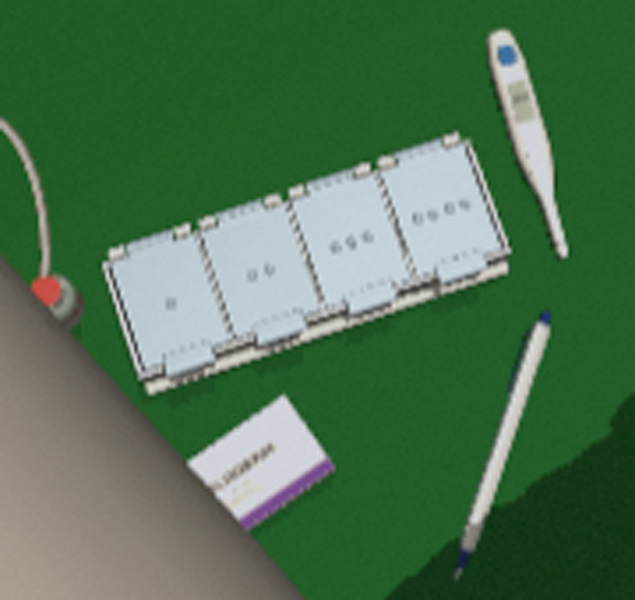

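View pics/w7.png

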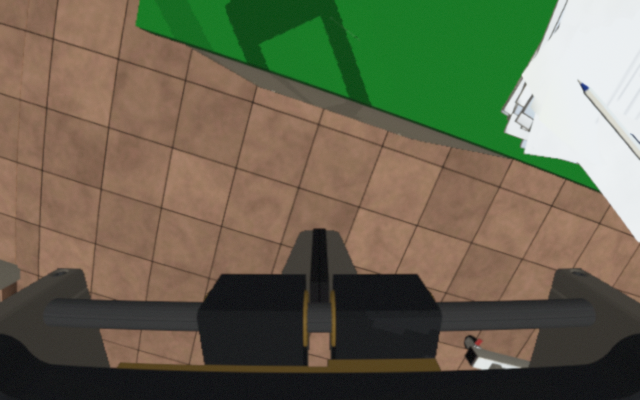

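>>> step_arm:
  commands:
    - [[1.5,-4.7,0],[0,0,0]]
    - [[3,-9.5,0],[0,0,0]]
    - [[4.6,-14.2,0],[0,0,0]]
    - [[6.2,-19,0],[0,0,0]]
    - [[7.8,-23.8,0],[0,0,0]]
    - [[9.3,-28.5,0],[0,0,0]]
    - [[9.3,-28.5,0],[0,0,0]]
    - [[9.3,-28.5,0],[0,0,0]]

```text
time: 20.25
position: [0.2301, -0.6144, 0.2338]
tcp_rot: [3.141, 0.001, 1.887]
contact_force: [0.5, -0.3, 0.1]
opening: 0.0005
```

```bash
python3 s.py s8; python3 - <<'E'
from h import *
im=cv2.imread('pics/s8.png')
x0,y0,k=250,170,2.2
big=cv2.resize(im[y0:y0+270,x0:x0+320],None,fx=k,fy=k,interpolation=2)
raw=big.copy()
for yc in(.072,.024,-.024,-.072):
 for a,col in((0,(0,0,255)),(.09,(0,255,255))):
  L=[]
  for (d,y) in [(0,-.02275),(58,-.02275),(58,-.013),(69,-.013),(69,.013),(58,.013),(58,.02275),(0,.02275)]:
    d=d/1000; L.append(b2w(.0335-d*np.cos(a),yc+y,.033+d*np.sin(a)))
  p=((proj('side',L)-[230,120])*4-[x0,y0])*k
  cv2.polylines(big,[p.astype(np.int32)],True,col,1)
cv2.imwrite('pics/s8b.png',big); cv2.imwrite('pics/s8c.png',raw)
E
```

```text
20.25 box -0.4072054096660633 -0.2891392610129817 0.23376143012197392 [ 0.54249206 -0.2541244   0.09993513]
```

View pics/s8b.png

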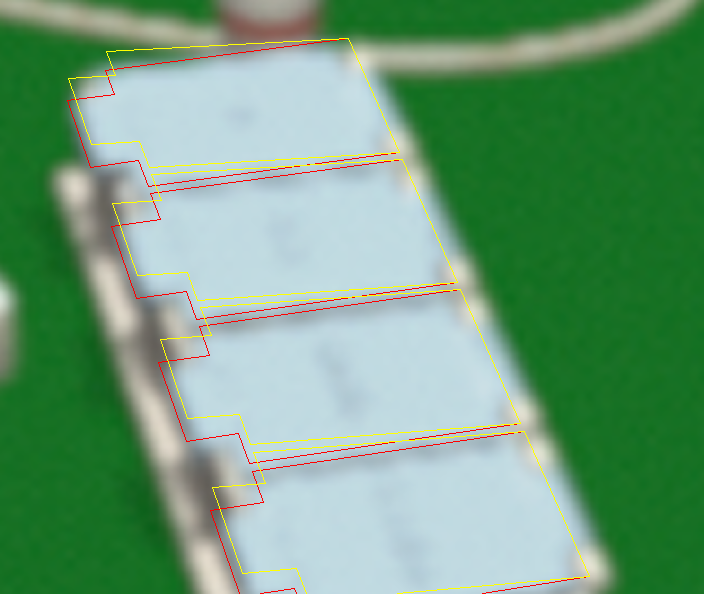

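View pics/s8.png

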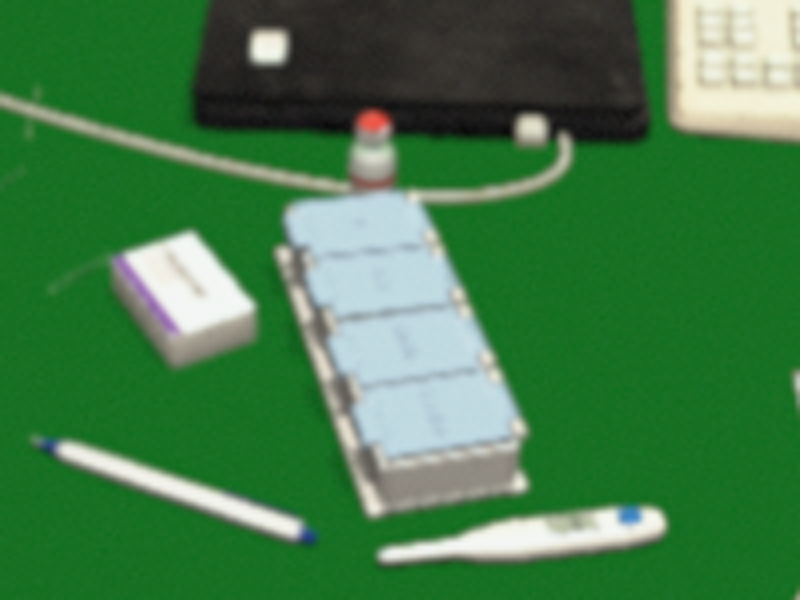

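```bash
python3 -c "
from workcell import bot
print(bot.sign_off())"
```

```text
the job is handed in; nothing more can be done
None
```

All four lids are shut, tipped over and pressed in order from one dot to four, using closed fingertips. The job was handed in at about 20 s of the 58 s allowed.

- **Clicks:** The pressing force read was 2.6 to 10 N before each click. It then fell to about zero (0.2 to 0.5 N) with the fingertips at 34–35 mm, so each lid had dropped to its shut height. Lids 3 and 4 still read 3.1 N and 1.2 N after the first press, so I pressed each about 1 mm further until the force was gone.
- **Final pictures:** In the last side view all four lids lie flat and match the outline drawn for a shut lid, not the one stopped on its snap. The box is where it started in the side and top views. The thermometer, vial, carton and pen have not visibly moved, and the arm is well clear of everything.
- **Limits of the checks:** The lid angles were judged from the outline overlay and the force drop, not read directly. The overlay agrees with the picture to about 1–2 mm. No check disagreed.

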